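# Set the drying sharpening stone in its holder and clamp it

### The job

Get the longer of the two sharpening stones ready for use: take it out of the sloping drying rack and lower it, without dropping it, into the pocket of the wooden stone holder so that it lies flat and square on the floor of the pocket. Then slide the holder's jaw up until the stone is clamped with no gap between the jaw and the fixed stop at the other end, and let go. Leave the shorter stone in the rack and do not knock over or shift the other things on the worktop.

Things in the scene. Friction and masses are not known exactly. Their poses are not given: they have to be found in the camera images.
- long_stone_center (a point): Centre of the longer sharpening stone: grey and off-white block 150 x 50 x 30 mm, 0.45 kg. x runs along its length, y across the 50 mm width, z through the thickness. It starts in one of the rack's slots, sloped 28 degrees, lower end towards the robot, x up the slope, z out of the slope (up and towards the robot). Grip it across the width, square to the slope, half-way along.
- short_stone_center (a point): Centre of the shorter sharpening stone, same look, 110 x 50 x 30 mm, axes alike, in the other slot of the rack. It stays there.
- rack: Fixed wooden rack, 178 x 190 mm, 110 mm high. Origin: centre of its underside; x level, away from the robot. Two slots at y = -50 and +50 mm slope up along x at 28 degrees. A stone lies on bars 34 mm wide over all (it overhangs 8 mm each side), foot against a 12 mm lip, between 12 mm high pins 2 mm clear of its sides, 22 and 126 mm up the slope; between the pins the sides are free.
- pocket (a point): Middle of the seat on the floor of the fixed wooden holder's pocket, 12 mm above the worktop: the stone's underside centre belongs here. y runs along the holder to the jaw, z up. Pocket 54 mm wide (x); side walls 10 mm high from y = -75 to 76 mm, notched to floor level from y = -34 to 34 mm for fingers. Fixed stop's face at y = -75 mm, 21 mm high; jaw's face at y = 125 mm minus its joint value.
- jaw (a joint): Sliding jaw of the holder, in m: 0 = open, grows as it slides towards the fixed stop (along the pocket's -y), travel 0.058. It reads 0.050 when the long stone is clamped against the stop, and starts 22 to 50 mm short of that. It slides with about 3 N and stays where it is left; pushing the stone along takes some 3 N more.
- jaw_grip (a point): In the jaw's upright grip block, 30 mm wide (x), 12 mm thick (y), its top 59 mm above the worktop; the point is mid-width and mid-thickness, 45 mm above the worktop, 22 mm behind the jaw's face (away from the stone). Same axes as the pocket. The jaw's foot is 50 mm wide, 32 mm long, and rises to 31 mm above the worktop.
- mill_center (a point): Middle of a small grey-topped pepper mill, 44 mm across and 90 mm high, standing loose on the worktop at the back; leave it alone.
- spice_jar_center (a point): Middle of a spice jar, 42 mm across, 96 mm high, standing loose on the worktop at the back; leave it alone.
- garlic_center (a point): Middle of a garlic bulb, 60 mm, lying loose on the worktop between the rack and the holder; leave it alone.

How it is judged:
On the way, in this order (a step that is already met when the one before it is completed fails the run):
1. the long stone is lifted out of the rack (distance of long_stone_center from where it was at the start of the episode above 0.06 m and contact force between long_stone and rack below 0.05 N), for 0.1 s.
2. the long stone lies flat and square on the floor of the pocket, in front of the jaw (x of long_stone_center in the frame of pocket between -0.004 and 0.004 m and z of long_stone_center in the frame of pocket between 0.0128 and 0.0172 m and angle between the x axis of long_stone_center and the y axis of pocket, either way round below 0.06 rad and angle between the z axis of long_stone_center and the z axis of pocket, either way round below 0.035 rad and y of long_stone_center in the frame of pocket between -0.004 and 0.05 m), for 0.2 s.
At the end, for the whole second after the job is handed in: Long stone on the pocket floor (height within 2.2 mm, tilt under 2 deg), between the side walls (4 mm), square to the holder (3.4 deg) and against the fixed stop (2.5 mm); jaw slid against its other end (joint 47.5 to 52.5 mm); all at rest; short stone still in its slot (20 mm) (x of long_stone_center in the frame of pocket between -0.004 and 0.004 m and z of long_stone_center in the frame of pocket between 0.0128 and 0.0172 m and angle between the x axis of long_stone_center and the y axis of pocket, either way round below 0.06 rad and angle between the z axis of long_stone_center and the z axis of pocket, either way round below 0.035 rad and y of long_stone_center in the frame of pocket between -0.0025 and 0.0025 m and value of joint jaw between 0.0475 and 0.0525 m and linear speed of long_stone below 0.01 m/s and velocity of joint jaw below 0.005 m/s and distance of short_stone_center from where it was at the start of the episode below 0.02 m); the robot touches nothing.
It fails at once if the long stone is dropped or slammed into the holder (faster than 0.5 m/s just above the pocket) (distance between long_stone_center and pocket below 0.06 m and linear speed of long_stone above 0.5 m/s).
It fails at once if the short stone is moved by more than 20 mm (distance of short_stone_center from where it was at the start of the episode above 0.02 m).
It fails at once if the mill is shifted by more than 30 mm (distance of mill_center from where it was at the start of the episode above 0.03 m).
It fails at once if the spice jar is shifted by more than 30 mm (distance of spice_jar_center from where it was at the start of the episode above 0.03 m).
It fails at once if the garlic is shifted by more than 30 mm (distance of garlic_center from where it was at the start of the episode above 0.03 m).
It also fails if it takes over 54 s, if anything falls off the work surface, if the arm or the gripper's body presses on something with over 40 N, if the wrist force passes 120 N, or if a joint passes its speed limit or range.

### The arm

A 6-joint arm with a two-finger parallel gripper is mounted at the origin on a cart in front of the work surface, level with it; the furniture and walls round the work are solid. World frame = base frame: x ahead of the robot, y to its left, z up, the work surface at z = 0. Lengths are in m, angles in rad, forces in N, time in s.
With the tool pointing down it reaches from about 0.275 to 0.85 m from the base axis. Payload 19 kg.
Tool frame: the origin (TCP) lies at the very end of the fingers, on their centre line; the grasp point (between the pads) lies 19 mm behind it; z points along the fingers, y is the direction in which the jaws open and shut (so a half turn about z gives the same grasp; the last joint's range is limited). The gripper opens to 85 mm and grips with 20 to 120 N. Pads are 22 mm wide; open, the fingers measure 114 mm over their backs; the gripper's body (76 mm by 85 mm) begins 54 mm behind the grasp point. The pads swing forward as they close: fully open they stand 13 mm farther back than shut.
Start: joints at [1.087, 0.15, 1.437, -0, 1.554, -0.134], TCP at [0.197, 0.54, 0.231] pointing down, gripper open.
Joint ranges: [-2.8, 2.8], [-0.68, 2.1], [0.12, 2.68], [-1.39, 4.53], [0.16, 2.79], [-2.81, 2.81]. Speed limits (rad/s): [1.89, 1.89, 2.22, 3.01, 3.01, 3.01].

### API

Orientations are given as a rotation vector (axis times angle).
In Python, from bench import manip gives the robot as it stands.
- The arm moves only by the tool send_rows, never from a script. Its argument "increments" is a list of rows, each a list of 7 numbers: the opening in per cent of the stroke, from 0 (shut) to 100 (fully open), then the shift along the tool's x, y, z in mm, then the turn, a rotation vector about the tool's x, y, z in degrees. A call has 1 to 20 rows; each row is the pose to reach, as a shift and turn from the pose commanded when the call began, along the tool's axes at that moment; what a row does not reach only later rows make up. A row lasts 1/12 s, in which the tool goes at most 41.7 mm and 7.16 degrees, less where a joint would pass 70% of its speed; a pose out of reach is approached as far as the arm can. A call with a gripper value outside its range is refused whole. The fingers move at their own pace and stop on an object; "grip_force" is the grip in N (left out, the last holds). Time passes only in rows, so rows that repeat a pose let the fingers close. It gives the time, the measured TCP pose, the force and the opening at its end, in the units of the state.
- manip.state(): the state, without advancing time (a new reading comes with each control period).
- manip.read_camera(name): name is "side" or "top" or "wrist"; returns a dict with "color" (480x640x3 uint8, red, green, blue), "fx", "fy", "cx", "cy" (pixels), "dist" ([k1, k2, p1, p2, k3] as OpenCV has them; the pictures are not rectified), "extrinsics" (4x4, takes a point from camera to world coordinates). Camera axes: x right, y up, looking along -z (the intrinsics and any distortion apply to the point x, -y, -z); pixel columns grow to the right and rows downward; lengths in m; the calibration is good to about 2 mm. A picture is of the moment at which its call begins. There is no depth.
- manip.finish_job(): hands the job in, once; it reports no verdict.
The state is a dict: "time": time; "q": joint angles; "qd": joint speeds; "tau": joint torques, N m; "ee_pos": TCP position; "ee_rot": TCP orientation; "ft_force": force on the tool from outside, world axes, zero at the start; "torque": the same for the moment, N m; "opening": finger opening in m.
Only numpy, scipy, OpenCV 4.12 (cv2) and the standard library are available. Lean on these libraries where they do the work, as an engineer would, in place of code of your own. Each camera call takes 0.05 s, during which the arm holds its last target. There are 200 camera calls.

## Working session

There is one attempt and no reset: what is moved stays moved. The work goes in short steps, Python scripts to look and compute and a tool call to move; the robot and the scene stay as the last step left them, time stands still between calls to the robot, and variables do not carry over. Pictures are saved under pics/ and viewed, about 8 in all and at most 12, crops included, and the job is handed in when it is done.

Besides the shell and the picture viewer there is one more tool, called as a command line: name --pt "numbers of a row" for each row, then --argument value for the rest. send_rows: Moves the arm, as the interface text tells. Its arguments: {"type":"object","properties":{"increments":{"type":"array","items":{"type":"array","items":{"type":"number"}}},"grip_force":{"type":"number"}},"required":["increments"]}

```bash
mkdir -p pics; cat > h.py <<'E'
import numpy as np, cv2
from bench import manip
from scipy.spatial.transform import Rotation as R
def cam(n):
    c=manip.read_camera(n); c['K']=np.array([[c['fx'],0,c['cx']],[0,c['fy'],c['cy']],[0,0,1.]]); c['D']=np.array(c['dist'],float); c['E']=np.array(c['extrinsics']); return c
def save(c,n,crop=None,s=1):
    im=c['color'][:,:,::-1]
    if crop: a,b,x,y=crop; im=im[b:y,a:x]
    cv2.imwrite('pics/'+n,cv2.resize(im,None,fx=s,fy=s,interpolation=cv2.INTER_CUBIC))
def ray(c,uv):
    p=cv2.undistortPoints(np.array(uv,float).reshape(-1,1,2),c['K'],c['D']).reshape(-1,2)
    d=np.c_[p[:,0],-p[:,1],-np.ones(len(p))]@c['E'][:3,:3].T
    return c['E'][:3,3],d
def onz(c,uv,z):
    o,d=ray(c,uv); return o+d*((z-o[2])/d[:,2])[:,None]
def proj(c,P):
    P=np.atleast_2d(P); q=(P-c['E'][:3,3])@c['E'][:3,:3]; q=q*[1,-1,-1]
    return cv2.projectPoints(q.reshape(-1,1,3),np.zeros(3),np.zeros(3),c['K'],c['D'])[0].reshape(-1,2)
E
python3 - <<'E'
from h import *
for n in('top','side'):
    c=cam(n); save(c,n+'0.png'); print(n,c['E'].round(3).tolist(),c['fx'],c['D'])
    np.save(n+'0.npy',c,allow_pickle=True)
s=manip.state(); print(s['ee_pos'],s['ee_rot'],s['opening'],s['time'],R.from_rotvec(s['ee_rot']).as_matrix().round(3))
E
```

```text
top [[-0.029, 0.991, -0.128, 0.399], [-1.0, -0.029, 0.002, 0.008], [-0.002, 0.128, 0.992, 1.118], [0.0, 0.0, 0.0, 1.0]] 436.39189323920067 [-0.04613421  0.          0.          0.          0.        ]
side [[0.91, 0.134, -0.392, 0.117], [-0.413, 0.352, -0.84, -0.911], [0.026, 0.926, 0.376, 0.473], [0.0, 0.0, 0.0, 1.0]] 510.66247090500724 [0.02621337 0.         0.         0.         0.        ]
[0.19699993 0.5399874  0.23075082] [-5.46684775e-01 -3.09335079e+00  1.59227950e-03] 0.0856387404407347 0.1 [[-0.939  0.343 -0.   ]
 [ 0.343  0.939 -0.001]
 [ 0.    -0.001 -1.   ]]
```

View pics/top0.png

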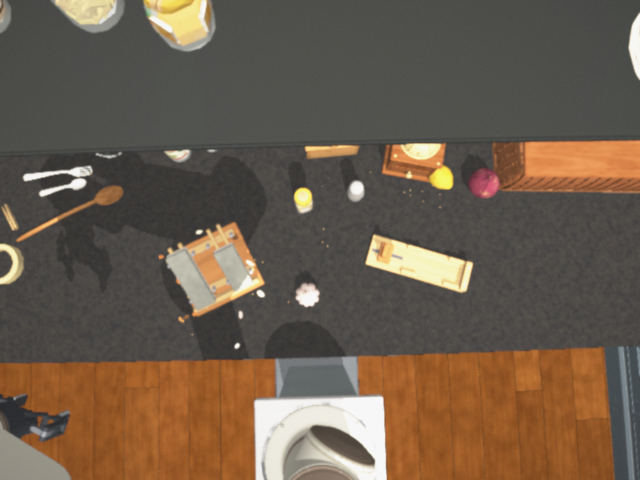

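View pics/side0.png

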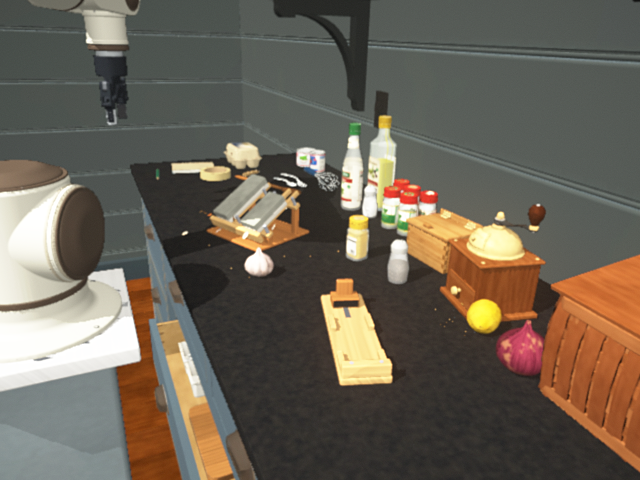

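The top view shows the rack at about (215,270), with the long stone on the left at (192,278) and the short one at (234,267). The holder is at (419,263), with the jaw at its left end (384,250) and the fixed stop at its right end (466,280). The garlic is at (307,294). Next I'll zoom in.

```bash
python3 - <<'E'
from h import *
t=np.load('top0.npy',allow_pickle=True).item()['color']
s=np.load('side0.npy',allow_pickle=True).item()['color']
f=lambda im,x,y,w,h:cv2.resize(im[y:y+h,x:x+w],(400,300),interpolation=cv2.INTER_CUBIC)
a=np.vstack([np.hstack([f(t,155,215,120,90*120//120),f(t,360,222,120,90)]),np.hstack([f(s,200,168,120,90),f(s,300,270,120,120*3//4+30)])])
cv2.imwrite('pics/z.png',a[:,:,::-1])
E
```

```text
(no output)
```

View pics/z.png

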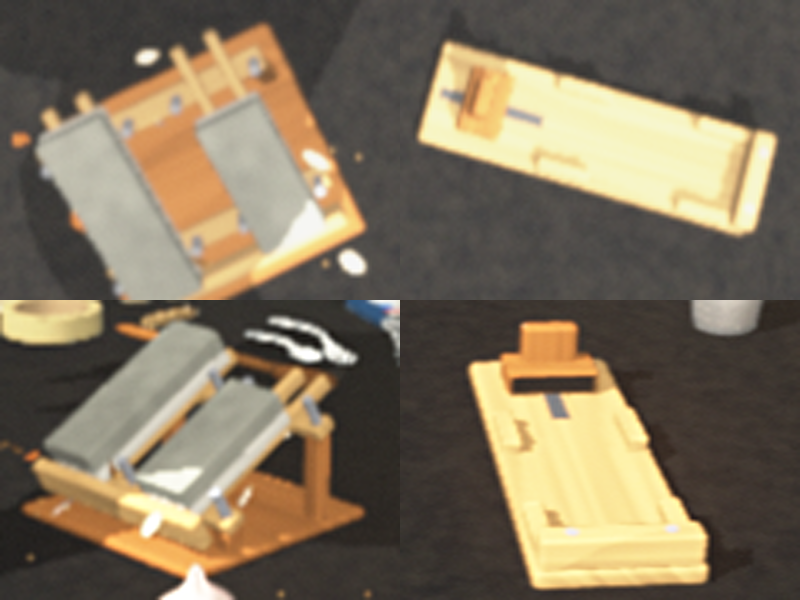

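The zoom shows the stone, rack and holder corners clearly enough for a coarse fix. The stone in the left slot is the longer one.

```bash
cat >> h.py <<'E'
def tri(cs,uvs):
    A=np.zeros((3,3));b=np.zeros(3)
    for c,uv in zip(cs,uvs):
        o,d=ray(c,[uv]); d=d[0]/np.linalg.norm(d[0]); M=np.eye(3)-np.outer(d,d); A+=M; b+=M@o
    return np.linalg.solve(A,b)
def inc(pos,M):
    s=manip.state(); r=R.from_rotvec(s['ee_rot']); p=np.array(s['ee_pos'])
    return ((r.inv().apply(np.array(pos)-p))*1000).round(1), (r.inv()*R.from_matrix(M)).as_rotvec(degrees=True).round(2)
def load(n):
    c=np.load(n+'0.npy',allow_pickle=True).item(); return c
def down(ang): # tool down with tool x at world angle (deg)
    a=np.radians(ang); x=np.array([np.cos(a),np.sin(a),0]); z=np.array([0,0,-1.]); return np.c_[x,np.cross(z,x),z]
def rackM(yaw): # tool x = stone x up the slope, z into the slope
    a=np.radians(yaw); t=np.radians(28); h=np.array([np.cos(a),np.sin(a),0]); k=np.array([0,0,1.])
    x=h*np.cos(t)+k*np.sin(t); z=h*np.sin(t)-k*np.cos(t); return np.c_[x,np.cross(z,x),z]
E
python3 - <<'E'
from h import *
t=load('top');s=load('side')
T=lambda x,y:(155+x/3.3333-.35,215+y/3.3333-.35)
H=lambda x,y:(360+(x-400)/3.3333-.35,222+y/3.3333-.35)
S=lambda x,y:(200+x/3.3333-.35,168+(y-300)/3.3333-.35)
G=lambda x,y:(300+(x-400)/3.3333-.35,270+(y-300)*.4-.3)
# stone corners on top face: long far-right, long far-left, near-right ; short far-left, far-right
for n,a,b in [('L far right',(107,113),(230,343)),('L far left',(42,143),(178,325)),('L near right',(202,288),(103,462)),
  ('S far left',(197,125),(228,380)),('S far right',(262,97),(285,393))]:
    P=tri([t,s],[T(*a),S(*b)]); print(n,P.round(4),(proj(t,P)-T(*a)).round(1))
b=onz(t,[T(265,22),T(365,228)],.01); print('rack base edge',b.round(4),np.degrees(np.arctan2(*(b[0]-b[1])[[1,0]])))
L=onz(t,[H(447,42),H(418,142)],.012);print('holder left',L.round(4)); Rr=onz(t,[H(777,132),H(747,233)],.033);print('stop end top',Rr.round(4))
Rs=onz(s,[G(527,525),G(706,525)],.033);print('stop side view outer?',Rs.round(4))
d=L.mean(0)-Rr.mean(0);print('y axis',np.degrees(np.arctan2(d[1],d[0])),np.linalg.norm(d[:2]))
print('garlic',onz(t,[(307,294)],.03))
E
```

```text
L far right [0.5213 0.295  0.1183] [[ 0.4 -1.1]]
L far left [0.4977 0.3398 0.1232] [[-0.1  0.4]]
L near right [0.4019 0.2423 0.0541] [[ 0.7 -2.4]]
S far left [0.5063 0.2366 0.1072] [[-0.5  1.5]]
S far right [0.5286 0.1892 0.1086] [[ 0.1 -0.2]]
rack base edge [[0.5992 0.2045 0.01  ]
 [0.4381 0.1293 0.01  ]] 25.019477893633162
holder left [[ 0.5546 -0.1537  0.012 ]
 [ 0.4783 -0.1279  0.012 ]]
stop end top [[ 0.4762 -0.3963  0.033 ]
 [ 0.4015 -0.3682  0.033 ]]
stop side view outer? [[ 0.405  -0.3585  0.033 ]
 [ 0.4776 -0.3882  0.033 ]]
y axis 72.18566357943652 0.25360738425593515
garlic [[0.40737187 0.0213144  0.03      ]]
```

```bash
python3 - <<'E'
from h import *
M=rackM(25.5); c=np.array([.456,.2922,.0723]); print(inc(c-M[:,2]*.14,M))
E
```

```text
(array([-282.2, -190.9,   35. ]), array([-32.74,  13.8 , 131.17]))
```

send_rows --pt "100 -282 -191 35 -32.74 13.8 131.17" --pt "100 -282 -191 35 -32.74 13.8 131.17" --pt "100 -282 -191 35 -32.74 13.8 131.17" --pt "100 -282 -191 35 -32.74 13.8 131.17" --pt "100 -282 -191 35 -32.74 13.8 131.17" --pt "100 -282 -191 35 -32.74 13.8 131.17" --pt "100 -282 -191 35 -32.74 13.8 131.17" --pt "100 -282 -191 35 -32.74 13.8 131.17" --pt "100 -282 -191 35 -32.74 13.8 131.17" --pt "100 -282 -191 35 -32.74 13.8 131.17" --pt "100 -282 -191 35 -32.74 13.8 131.17" --pt "100 -282 -191 35 -32.74 13.8 131.17" --pt "100 -282 -191 35 -32.74 13.8 131.17" --pt "100 -282 -191 35 -32.74 13.8 131.17" --pt "100 -282 -191 35 -32.74 13.8 131.17" --pt "100 -282 -191 35 -32.74 13.8 131.17" --pt "100 -282 -191 35 -32.74 13.8 131.17" --pt "100 -282 -191 35 -32.74 13.8 131.17" --pt "100 -282 -191 35 -32.74 13.8 131.17" --pt "100 -282 -191 35 -32.74 13.8 131.17"

```text
time: 1.77
ee_pos: [0.3959, 0.2643, 0.196]
ee_rot: [-2.877, -0.638, -0.718]
ft_force: [0.4, 0.2, 0.3]
opening: 0.0851
```

```bash
python3 - <<'E'
from h import *
s=manip.state();print(s['time'],s['q'],s['ft_force']);M=rackM(25.5); c=np.array([.456,.2922,.0723]); print(inc(c-M[:,2]*.14,M))
c=cam('wrist');np.save('w10.npy',c,allow_pickle=True);save(c,'w1.png');print(c['E'].round(3))
E
```

```text
1.7667 [ 0.41810911 -0.36602321  2.04905656  0.01495955  0.96900417  1.54693919] [0.41301997 0.16356017 0.34580565]
(array([0.5, 0.7, 0.3]), array([ 0.02, -0.06, -0.48]))
[[ 0.424  0.885 -0.193  0.391]
 [-0.906  0.413 -0.094  0.261]
 [-0.004  0.215  0.977  0.355]
 [ 0.     0.     0.     1.   ]]
```

View pics/w1.png

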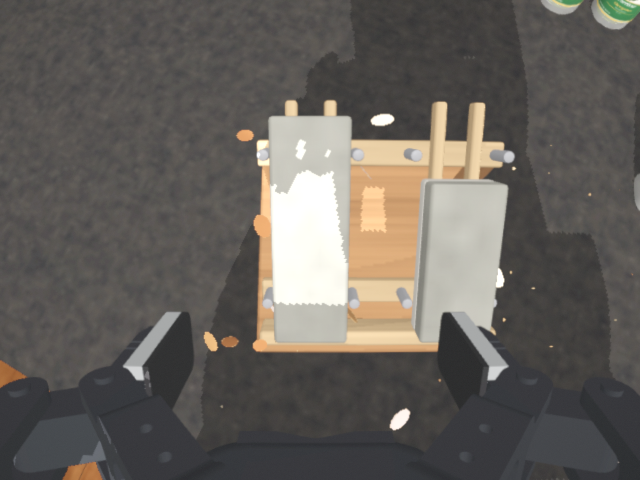

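The wrist view shows the long stone's top face with corners near (270,117), (351,117), (348,342) and (274,342). It is nearly centred between the fingers. PnP on its known size gives the pose.

```bash
python3 - <<'E'
from h import *
c=load('w1')
import itertools
uv=np.array([(270,116.5),(350.5,117),(347.5,342.5),(274,342.5)],np.float32)
obj=np.array([[75,25,0],[75,-25,0],[-75,-25,0],[-75,25,0]],np.float32)/1000
ok,rv,tv=cv2.solvePnP(obj,uv,c['K'],c['D'],flags=cv2.SOLVEPNP_ITERATIVE)
F=np.diag([1,-1,-1.]); Rm=c['E'][:3,:3]@F@cv2.Rodrigues(rv)[0]; p=c['E'][:3,:3]@F@tv.ravel()+c['E'][:3,3]
print(Rm.round(3)); print('slope',np.degrees(np.arcsin(Rm[2,0])),'yaw',np.degrees(np.arctan2(Rm[1,0],Rm[0,0])), 'center',(p-Rm[:,2]*.015).round(4))
# plane-cast alternative: height constrained by slope 28 plane thru coarse centre
M=rackM(25.5);n=-M[:,2];c0=np.array([.456,.2922,.0723])+n*.015
o,d=ray(c,uv);Q=o+d*(((c0-o)@n)/(d@n))[:,None]
l=(Q[0]+Q[1]-Q[2]-Q[3])/2;print('len',np.linalg.norm(l),'w',np.linalg.norm(Q[0]-Q[1]),np.linalg.norm(Q[3]-Q[2]),'yaw',np.degrees(np.arctan2(l[1],l[0])),(Q.mean(0)-n*.015).round(4))
E
```

```text
[[ 0.831 -0.426 -0.358]
 [ 0.387  0.905 -0.179]
 [ 0.4    0.01   0.917]]
slope 23.56046151929556 yaw 24.9644083249785 center [0.4544 0.2949 0.0767]
len 0.1546797858525219 w 0.04979816904570389 0.05261320447342196 yaw 24.91444007627007 [0.4549 0.2951 0.0724]
```

```bash
python3 - <<'E'
from h import *
M=rackM(25); c=np.array([.4545,.295,.0748]); print(inc(c-M[:,2]*.06,M),inc(c+M[:,2]*.012,M))
E
```

```text
(array([ 1.3, -2.5, 78.1]), array([-0.32, -0.02,  0.61])) (array([  1.3,  -2.1, 150.1]), array([-0.32, -0.02,  0.61]))
```

send_rows --pt "100 1.3 -2.5 20 -0.3 0 0.6" --pt "100 1.3 -2.5 50 -0.3 0 0.6" --pt "100 1.3 -2.5 78 -0.3 0 0.6" --pt "100 1.3 -2.3 93 -0.3 0 0.6" --pt "100 1.3 -2.3 108 -0.3 0 0.6" --pt "100 1.3 -2.3 123 -0.3 0 0.6" --pt "100 1.3 -2.3 137 -0.3 0 0.6" --pt "100 1.3 -2.3 145 -0.3 0 0.6" --pt "100 1.3 -2.3 150 -0.3 0 0.6" --pt "100 1.3 -2.3 150 -0.3 0 0.6" --pt "100 1.3 -2.3 150 -0.3 0 0.6"

```text
time: 2.73
ee_pos: [0.4603, 0.297, 0.0648]
ee_rot: [-2.881, -0.636, -0.719]
ft_force: [-1.7, 0.5, 0.8]
opening: 0.0857
```

```bash
python3 - <<'E'
from h import *
s=manip.state();print(s['time'],s['ft_force'])
a=cam('side');w=cam('wrist')
f=lambda im,x,y,ww,h:cv2.resize(im[y:y+h,x:x+ww],(400,300),interpolation=cv2.INTER_CUBIC)
cv2.imwrite('pics/g.png',np.hstack([f(a['color'],180,140,160,120),f(w['color'],0,0,640,480)])[:,:,::-1])
E
```

```text
2.7333 [-1.67254543  0.47679782  0.81307178]
```

View pics/g.png

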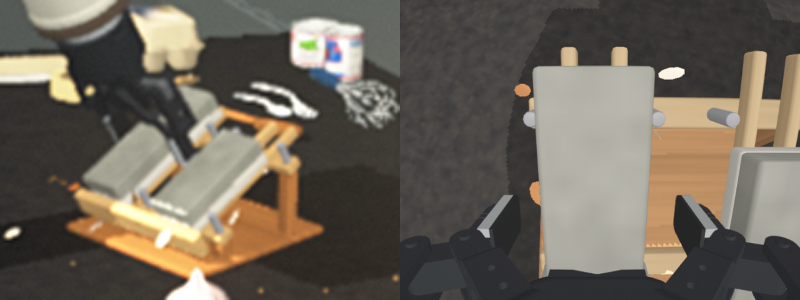

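The fingers straddle the stone, which is centred between them and clear of the pins. I'll close on it now.

send_rows --pt "40 0 0 0 0 0 0" --pt "40 0 0 0 0 0 0" --pt "40 0 0 0 0 0 0" --pt "40 0 0 0 0 0 0" --pt "40 0 0 0 0 0 0" --pt "40 0 0 0 0 0 0" --pt "40 0 0 0 0 0 0" --pt "40 0 0 0 0 0 0" --pt "40 0 0 0 0 0 0" --grip_force 70

```text
time: 3.58
ee_pos: [0.4601, 0.2972, 0.0651]
ee_rot: [-2.881, -0.634, -0.72]
ft_force: [-8.8, -4.6, 11.1]
opening: 0.0493
```

send_rows --pt "40 0 0 -3 0 0 0" --pt "40 0 0 -10 0 0 0" --pt "40 0 0 -22 0 0 0" --pt "40 0 0 -37 0 0 0" --pt "40 0 0 -55 0 0 0" --pt "40 0 0 -75 0 0 0" --pt "40 0 0 -100 0 0 0" --pt "40 0 0 -125 0 0 0" --pt "40 0 0 -140 0 0 0" --pt "40 0 0 -140 0 0 0" --pt "40 0 0 -140 0 0 0"

```text
time: 4.5
ee_pos: [0.4003, 0.2693, 0.1881]
ee_rot: [-2.881, -0.634, -0.72]
ft_force: [-0.4, -0.3, -5.6]
opening: 0.0492
```

```bash
python3 - <<'E'
from h import *
t=load('top')
H=lambda x,y:(360+(x-400)/3.3333-.35,222+y/3.3333-.35)
L=onz(t,[H(447,42),H(418,142),],.012);Rr=onz(t,[H(777,132),H(747,233)],.033)
print(L,Rr)
s=manip.state();print(s['q'],s['opening'],s['ft_force'])
# pocket guess
y=np.array([np.cos(np.radians(72)),np.sin(np.radians(72)),0]); x=np.array([y[1],-y[0],0])
print(((L+Rr[[0,1]])/2).mean(0), 'extents y rel', (L-Rr)@y)
print(onz(t,[H(752,132),H(728,228)],.033)) # stop inner top edge
c=np.array([.453,-.260,0])
print(inc(np.r_[c[:2],.25]-0*y,down(72)))
E
```

```text
[[ 0.55457784 -0.15365132  0.012     ]
 [ 0.47828001 -0.12793689  0.012     ]] [[ 0.47618098 -0.39631558  0.033     ]
 [ 0.40150286 -0.3681679   0.033     ]]
[ 0.43091005 -0.34331178  2.05035026  0.00253662  0.94449763  1.56736614] 0.04920198427228914 [-0.3569226  -0.28110143 -5.61993931]
[ 0.47763542 -0.26151792  0.0225    ] extents y rel [0.25501339 0.25219872]
[[ 0.47675817 -0.37730528  0.033     ]
 [ 0.40566733 -0.35412039  0.033     ]]
(array([-124.7,  502.4, -137.2]), array([ 11.5 , -26.48, -46.2 ]))
```

Lifted clean out of the rack. Next I'll carry it to a spot beside and above the holder to measure the holder from near.

```bash
python3 - <<'E'
from h import *
print(inc([.36,-.26,.27],down(72)), R.from_rotvec(manip.state()['ee_rot']).inv().apply([0,0,60.]))
E
```

```text
(array([-189.7,  463.3, -194.5]), array([ 11.5 , -26.48, -46.2 ])) [ 28.24078599  -0.05391588 -52.93821965]
```

send_rows --pt "40 9 0 -18 0 0 0" --pt "40 0 20 -45 1 -2 -3" --pt "40 -190 463 -195 11.5 -26.5 -46.2" --pt "40 -190 463 -195 11.5 -26.5 -46.2" --pt "40 -190 463 -195 11.5 -26.5 -46.2" --pt "40 -190 463 -195 11.5 -26.5 -46.2" --pt "40 -190 463 -195 11.5 -26.5 -46.2" --pt "40 -190 463 -195 11.5 -26.5 -46.2" --pt "40 -190 463 -195 11.5 -26.5 -46.2" --pt "40 -190 463 -195 11.5 -26.5 -46.2" --pt "40 -190 463 -195 11.5 -26.5 -46.2" --pt "40 -190 463 -195 11.5 -26.5 -46.2" --pt "40 -190 463 -195 11.5 -26.5 -46.2" --pt "40 -190 463 -195 11.5 -26.5 -46.2" --pt "40 -190 463 -195 11.5 -26.5 -46.2" --pt "40 -190 463 -195 11.5 -26.5 -46.2" --pt "40 -190 463 -195 11.5 -26.5 -46.2" --pt "40 -190 463 -195 11.5 -26.5 -46.2" --pt "40 -190 463 -195 11.5 -26.5 -46.2" --pt "40 -190 463 -195 11.5 -26.5 -46.2"

```text
time: 6.17
ee_pos: [0.3598, -0.259, 0.2698]
ee_rot: [-2.54, -1.847, 0.001]
ft_force: [0.4, 0.6, -4.5]
opening: 0.0491
```

```bash
python3 - <<'E'
from h import *
s=manip.state();print(s['time'],s['q'],s['opening'],inc([.36,-.26,.27],down(72)))
w=cam('wrist');np.save('w20.npy',w,allow_pickle=True);save(w,'w2.png');a=cam('top');np.save('top20.npy',a,allow_pickle=True);print(w['E'].round(3))
E
```

```text
6.1667 [-7.97566455e-01 -1.38013147e-01  1.65062895e+00 -6.90623163e-04
  1.63003528e+00 -4.84335876e-01] 0.04914343683053102 (array([-0.9,  0.5, -0.2]), array([-0.07,  0.01,  0.05]))
[[ 0.951  0.296  0.084  0.382]
 [-0.308  0.916  0.257 -0.194]
 [-0.001 -0.27   0.963  0.414]
 [ 0.     0.     0.     1.   ]]
```

View pics/w2.png

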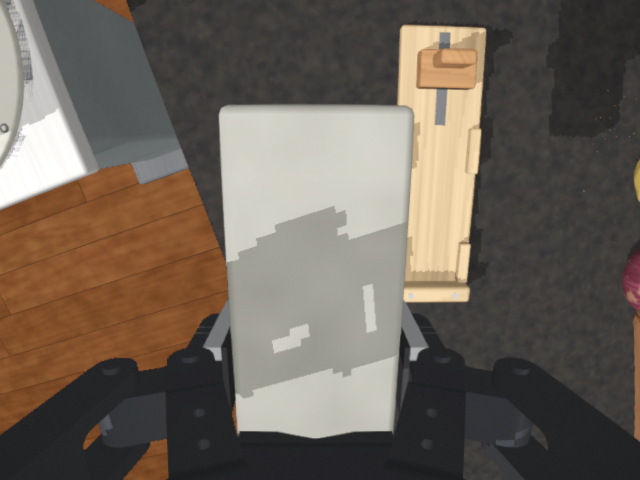

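The wrist view shows the held stone with far corners at (221,106) and (413,107). The holder runs from (400,25)–(486,30) at the jaw end to (469,300) at the stop. I'll zoom in on the holder.

```bash
python3 - <<'E'
from h import *
im=load('w2')['color']
f=lambda x,y:cv2.resize(im[y:y+150,x:x+110],None,fx=3.6,fy=3.6,interpolation=cv2.INTER_CUBIC)
cv2.imwrite('pics/w2z.png',np.hstack([f(392,18),f(392,165)])[:,:,::-1])
E
```

```text
(no output)
```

View pics/w2z.png

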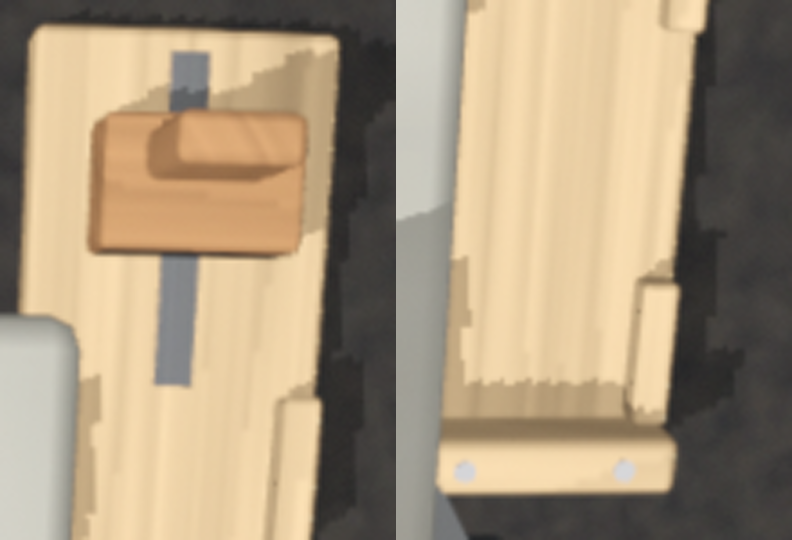

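```bash
python3 - <<'E'
from h import *
c=load('w2')
A=lambda x,y:(392+x/3.6-.36,18+y/3.6-.36)
B=lambda x,y:(392+(x-396)/3.6-.36,165+y/3.6-.36)
def P(z,*l): return onz(c,list(l),z)
sl=P(.012,A(190.5,55),A(173,384)); d=sl[0]-sl[1]; print('slot ang',np.degrees(np.arctan2(d[1],d[0])))
re=P(.012,A(339,45),A(327,240),B(693,60),B(675,260)); d=re[0]-re[-1]; print('right edge ang',np.degrees(np.arctan2(d[1],d[0])))
le=P(.012,A(30,45),A(20,305)); d=le[0]-le[-1]; print('left edge ang',np.degrees(np.arctan2(d[1],d[0])))
wo=P(.022,A(320,402),A(313,535),B(678,290),B(665,410)); d=wo[0]-wo[-1]; print('wall outer ang',np.degrees(np.arctan2(d[1],d[0])))
st=P(.033,B(441,437),B(675,435)); d=st[1]-st[0]; print('stop ang+90',np.degrees(np.arctan2(d[1],d[0]))+90,'width',np.linalg.norm(d))
jf=P(.031,A(90,251),A(299,251)); d=jf[1]-jf[0]; print('jaw ang+90',np.degrees(np.arctan2(d[1],d[0]))+90,np.linalg.norm(d))
th=np.radians(72.3); y=np.array([np.cos(th),np.sin(th),0]); x=np.array([y[1],-y[0],0])
print('x: slot',sl@x,'base right',re@x,'left',le@x,'wall outer',wo@x,'inner',P(.022,B(639,290),B(630,410))@x,'stop',st@x,'jaw',jf@x)
print('y: stop',st@y,'stop face bottom',P(.012,B(460,419),B(620,419))@y,'jaw face',jf@y,'wall ends 76,34,-34:',P(.022,A(300,398))@y,P(.022,B(686,31))@y,P(.022,B(660,283))@y,'base far end',P(.012,A(180,32))@y)
g=P(.059,A(180,140),A(305,140));print('grip x',g@x,'y',P(.059,A(245,112),A(245,165))@y)
# stone in hand
s=manip.state();print(s['ee_pos'])
zt=s['ee_pos'][2]+.003+.0+.030-.0
q=P(s['ee_pos'][2]+.027,(221,106),(413,107),(226,210),(407.5,210),(236,400),(395.5,400))
print('stone pts rel tcp x/y',((q-s['ee_pos'])@x).round(4),((q-s['ee_pos'])@y).round(4))
E
```

```text
slot ang 72.124525256745
right edge ang 72.05996561928548
left edge ang 71.84061531182695
wall outer ang 72.05152494112477
stop ang+90 72.28991636773716 width 0.06462141124868893
jaw ang+90 73.38263339287406 0.05181784129056624
x: slot [0.53941934 0.53917184] base right [0.57744058 0.57743875 0.57659416 0.57663105] left [0.49886858 0.49836375] wall outer [0.57483212 0.57583402 0.57445985 0.57420156] inner [0.5635574  0.56419514] stop [0.50887009 0.5734915 ] jaw [0.51147084 0.56327944]
y: stop [-0.2158888  -0.21590017] stop face bottom [-0.21857103 -0.21895451] jaw face [-0.03217311 -0.03119405] wall ends 76,34,-34: [-0.06635036] [-0.10765406] [-0.17587686] base far end [0.02300601]
grip x [0.52430557 0.55282391] y [-0.00427152 -0.01561595]
[ 0.35985967 -0.2590666   0.27030069]
stone pts rel tcp x/y [-0.0237  0.0277 -0.0238  0.0275 -0.0248  0.0274] [ 0.0751  0.0747  0.0468  0.0466 -0.0161 -0.0163]
```

```bash
python3 - <<'E'
from h import *
print(inc([.47,-.2905,.052],down(72.05)))
E
```

```text
(array([  4.1, 114.6, 218.2]), array([-0.03,  0.03,  0.02]))
```

send_rows --pt "40 1 25 0 0 0 0" --pt "40 2 60 0 0 0 0" --pt "40 4 90 10 0 0 0" --pt "40 4 114 40 0 0 0" --pt "40 4 114.5 75 0 0 0" --pt "40 4 114.5 110 0 0 0" --pt "40 4 114.5 140 0 0 0" --pt "40 4 114.5 165 0 0 0" --pt "40 4 114.5 185 0 0 0" --pt "40 4 114.5 200 0 0 0" --pt "40 4 114.5 211 0 0 0" --pt "40 4 114.5 218 0 0 0" --pt "40 4 114.5 218 0 0 0" --pt "40 4 114.5 218 0 0 0"

```text
time: 7.43
ee_pos: [0.4698, -0.2916, 0.0529]
ee_rot: [2.541, 1.846, -0.001]
ft_force: [-0.6, 0.3, -4.2]
opening: 0.0492
```

```bash
python3 - <<'E'
from h import *
s=manip.state();print(s['time'],s['ee_pos'],s['ft_force'],s['opening'])
w=cam('wrist');np.save('w30.npy',w,allow_pickle=True);a=cam('side');np.save('side30.npy',a,allow_pickle=True)
f=lambda im,x,y,ww,h:cv2.resize(im[y:y+h,x:x+ww],(400,600),interpolation=cv2.INTER_CUBIC)
cv2.imwrite('pics/w3.png',np.vstack([cv2.resize(w['color'][:240],(800,300)),np.hstack([cv2.resize(a['color'][250:400,280:430],(400,300),interpolation=2),cv2.resize(w['color'][240:],(400,300))])])[:,:,::-1])
E
```

```text
7.4333 [ 0.46983515 -0.29155041  0.05289809] [-0.59924227  0.28484263 -4.2036891 ] 0.04918768635558405
```

View pics/w3.png

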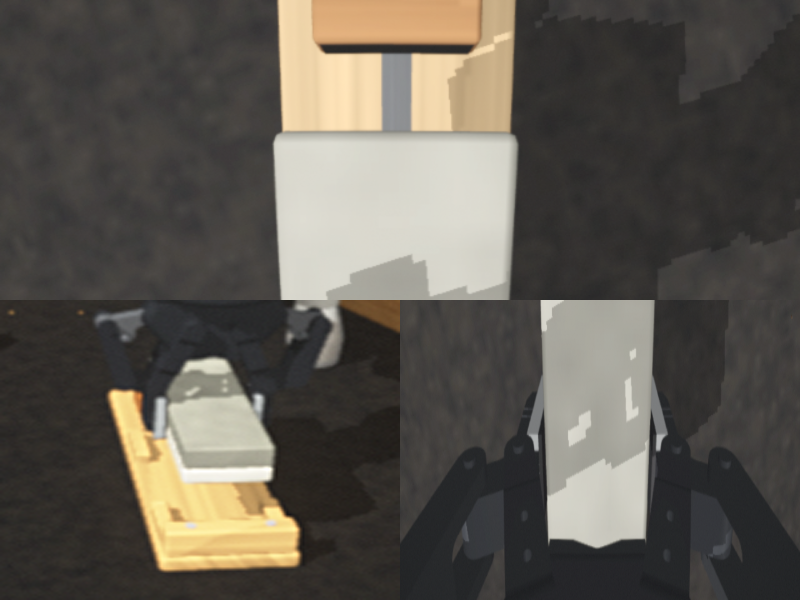

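The stone sits over the pocket, with the slot and base edges visible beyond its far end. I'll compute the lateral offset from this single view, so the camera bias cancels.

```bash
python3 - <<'E'
from h import *
c=load('w3'); s=manip.state(); A=lambda x,y:(x/1.25-.1,y/1.25-.1)
th=np.radians(72.05); y=np.array([np.cos(th),np.sin(th),0]); x=np.array([y[1],-y[0],0]); p=np.array(s['ee_pos'])
def f(n,z,*l):
    q=onz(c,[A(*k) for k in l],z)-p; print(n,'x',(q@x*1000).round(1),'y',(q@y*1000).round(1))
f('stone far',p[2]+.027,(275,138),(517,138)); f('stone mid',p[2]+.027,(279,280),(511.5,280))
f('base',.012,(281.5,120),(513,120),(278.5,10),(516,10)); f('slot',.012,(382.5,120),(411,120),(382,65),(411.5,65)); f('jaw',.031,(314,40),(481,40))
E
```

```text
stone far x [-24.5  27.3] y [74.2 74.1]
stone mid x [-25.3  27.8] y [43. 43.]
base x [-37.   41.2 -36.7  40.8] y [ 83.1  83.1 118.1 118.1]
slot x [-2.9  6.7 -3.   6.8] y [ 82.8  82.8 100.4 100.4]
jaw x [-22.6  26.6] y [104.4 104.4]
```

send_rows --pt "40 2.5 0.7 0 0 0 0" --pt "40 2.5 0.7 6 0 0 0" --pt "40 2.5 0.7 12 0 0 0" --pt "40 2.5 0.7 18 0 0 0" --pt "40 2.5 0.7 24 0 0 0" --pt "40 2.5 0.7 28 0 0 0" --pt "40 2.5 0.7 31 0 0 0" --pt "40 2.5 0.7 31 0 0 0" --pt "40 2.5 0.7 31 0 0 0"

```text
time: 8.28
ee_pos: [0.4709, -0.2894, 0.0212]
ee_rot: [-2.542, -1.846, 0.001]
ft_force: [-0.1, -0.2, -4.4]
opening: 0.0491
```

send_rows --pt "40 0 0 1 0 0 0" --pt "40 0 0 2 0 0 0" --pt "40 0 0 3 0 0 0" --pt "40 0 0 3 0 0 0"

```text
time: 8.62
ee_pos: [0.4709, -0.2894, 0.0182]
ee_rot: [-2.542, -1.846, 0.001]
ft_force: [-0.7, -0.4, -6.1]
opening: 0.0487
```

send_rows --pt "40 0 0 0.5 0 0 0" --pt "40 0 0 1 0 0 0" --pt "40 0 0 1.5 0 0 0" --pt "40 0 0 1.5 0 0 0"

```text
time: 8.95
ee_pos: [0.4709, -0.2894, 0.0167]
ee_rot: [-2.542, -1.846, 0.001]
ft_force: [0.2, 0.5, -6.1]
opening: 0.049
```

send_rows --pt "40 0 0 0.5 0 0 0" --pt "40 0 0 1 0 0 0" --pt "40 0 0 1.5 0 0 0" --pt "40 0 0 1.5 0 0 0"

```text
time: 9.28
ee_pos: [0.4709, -0.2894, 0.0152]
ee_rot: [-2.542, -1.846, 0.001]
ft_force: [0.7, -0.6, -5.0]
opening: 0.049
```

send_rows --pt "40 0 0 0.5 0 0 0" --pt "40 0 0 1 0 0 0" --pt "40 0 0 1 0 0 0"

```text
time: 9.53
ee_pos: [0.4709, -0.2894, 0.0142]
ee_rot: [-2.542, -1.846, 0.001]
ft_force: [0.6, -0.1, -5.4]
opening: 0.049
```

```bash
python3 - <<'E'
from h import *
s=manip.state();print(s['ft_force'],s['torque'])
a=cam('side');np.save('side40.npy',a,allow_pickle=True);t=cam('top')
cv2.imwrite('pics/s4.png',np.hstack([cv2.resize(a['color'][285:395,310:420],(600,600),interpolation=2)])[:,:,::-1])
E
```

```text
[ 0.57899726 -0.1027748  -5.43764173] [-0.01651668  0.02277271  0.04554439]
```

View pics/s4.png

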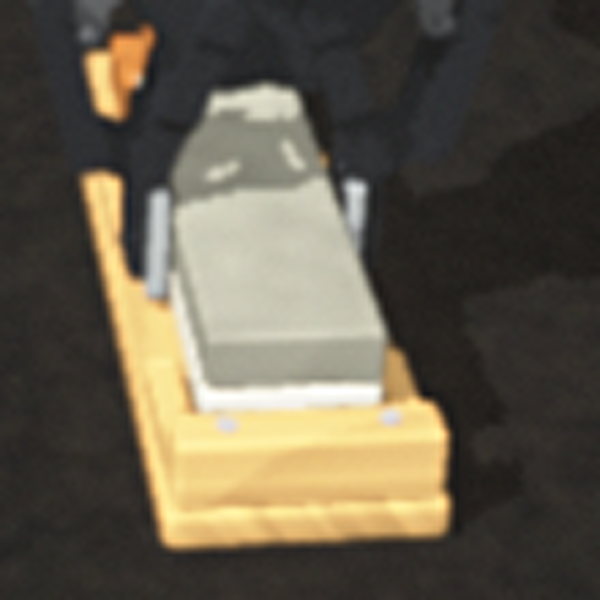

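The stone sits inside the side walls, just behind the stop and still slightly above the floor. I'll keep lowering in small steps.

send_rows --pt "40 0 0 0.5 0 0 0" --pt "40 0 0 1 0 0 0" --pt "40 0 0 1 0 0 0"

```text
time: 9.88
ee_pos: [0.4709, -0.2894, 0.0132]
ee_rot: [-2.542, -1.846, 0.001]
ft_force: [-0.6, 0.8, -5.5]
opening: 0.049
```

send_rows --pt "40 0 0 0.5 0 0 0" --pt "40 0 0 1 0 0 0" --pt "40 0 0 1 0 0 0"

```text
time: 10.13
ee_pos: [0.4709, -0.2894, 0.0122]
ee_rot: [-2.542, -1.846, 0.001]
ft_force: [-0.2, -0.6, -5.4]
opening: 0.0488
```

```bash
python3 - <<'E'
from h import *
c=load('side4');p=np.array([.4709,-.2894]);th=np.radians(72.05);y=np.array([np.cos(th),np.sin(th)])
q=p-.075*y; A=lambda x,y:(310+x/5.4545-.4,285+y/5.4545-.4)
o,d=ray(c,[A(207,342),A(387,340),A(200,410),A(380,402)])
n=np.r_[y,0]; print((o+d*(((np.r_[q,0]-o)@n)/(d@n))[:,None]).round(4))
E
```

```text
[[ 0.4232 -0.3528  0.046 ]
 [ 0.4702 -0.368   0.0442]
 [ 0.4223 -0.3525  0.0243]
 [ 0.4697 -0.3678  0.0243]]
```

send_rows --pt "40 0 0 0.5 0 0 0" --pt "40 0 0 1 0 0 0" --pt "40 0 0 1 0 0 0"

```text
time: 10.38
ee_pos: [0.4709, -0.2894, 0.0112]
ee_rot: [-2.542, -1.846, 0.001]
ft_force: [-0.1, -0.0, -4.3]
opening: 0.049
```

send_rows --pt "40 0 0 0.5 0 0 0" --pt "40 0 0 0.5 0 0 0" --pt "40 0 0 0.5 0 0 0"

```text
time: 10.63
ee_pos: [0.4709, -0.2894, 0.0108]
ee_rot: [-2.542, -1.846, 0.001]
ft_force: [0.5, 0.2, -5.8]
opening: 0.049
```

send_rows --pt "40 0 0 0.5 0 0 0" --pt "40 0 0 0.5 0 0 0" --pt "40 0 0 0.5 0 0 0"

```text
time: 10.88
ee_pos: [0.4709, -0.2894, 0.0103]
ee_rot: [-2.542, -1.846, 0.001]
ft_force: [-0.5, -0.9, -4.9]
opening: 0.0491
```

send_rows --pt "40 0 0 0.5 0 0 0" --pt "40 0 0 0.5 0 0 0" --pt "40 0 0 0.5 0 0 0"

```text
time: 11.13
ee_pos: [0.4709, -0.2894, 0.0098]
ee_rot: [-2.542, -1.846, 0.001]
ft_force: [-0.0, 0.5, -5.2]
opening: 0.0489
```

send_rows --pt "40 0 0 0.5 0 0 0" --pt "40 0 0 0.5 0 0 0" --pt "40 0 0 0.5 0 0 0"

```text
time: 11.38
ee_pos: [0.4709, -0.2894, 0.0093]
ee_rot: [-2.542, -1.846, 0.001]
ft_force: [-0.3, -0.6, -5.2]
opening: 0.0489
```

send_rows --pt "40 0 0 0.5 0 0 0" --pt "40 0 0 0.5 0 0 0" --pt "40 0 0 0.5 0 0 0"

```text
time: 11.63
ee_pos: [0.471, -0.2894, 0.0092]
ee_rot: [2.542, 1.846, -0.001]
ft_force: [-2.9, 1.8, 4.9]
opening: 0.0492
```

send_rows --pt "40 0 0 0.5 0 0 0" --pt "40 0 0 0.5 0 0 0" --pt "40 0 0 0.5 0 0 0"

```text
time: 11.88
ee_pos: [0.471, -0.2895, 0.0092]
ee_rot: [2.541, 1.846, -0.001]
ft_force: [-6.0, 4.9, 15.2]
opening: 0.0491
```

```bash
python3 - <<'E'
from h import *
s=manip.state();print(s['ee_pos'],s['ft_force'],s['torque'],s['time'])
a=cam('side');np.save('side50.npy',a,allow_pickle=True)
b=load('side4')['color'];
cv2.imwrite('pics/s5.png',np.hstack([cv2.resize(i[325:375,335:385],(400,400),interpolation=2) for i in(b,a['color'])])[:,:,::-1])
E
```

```text
[ 0.47103095 -0.28947603  0.00919219] [-6.03444604  4.89897903 15.24036323] [0.78217868 1.09404359 0.03580856] 11.8833
```

View pics/s5.png

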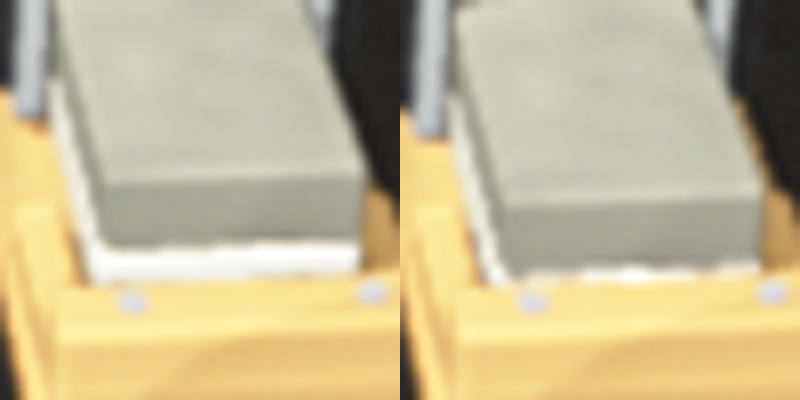

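Contact shows up at TCP z = 9.2 mm with a 20 N change. In the side view the stone sits inside the walls. I'll relieve the load slightly and release.

send_rows --pt "40 0 0 -0.7 0 0 0" --pt "40 0 0 -0.7 0 0 0" --pt "62 0 0 -0.7 0 0 0" --pt "62 0 0 -0.7 0 0 0" --pt "66 0 0 -0.7 0 0 0" --pt "80 0 0 -0.7 0 0 0" --pt "90 0 0 -0.7 0 0 0" --pt "90 0 0 -0.7 0 0 0" --pt "90 0 0 -0.7 0 0 0" --pt "90 0 0 -0.7 0 0 0"

```text
time: 12.77
ee_pos: [0.4709, -0.2894, 0.009]
ee_rot: [-2.542, -1.846, 0.001]
ft_force: [0.9, -0.8, -0.4]
opening: 0.077
```

send_rows --pt "90 0 0 -5 0 0 0" --pt "90 0 0 -15 0 0 0" --pt "90 0 0 -30 0 0 0" --pt "90 0 0 -60 0 0 0" --pt "90 0 0 -95 0 0 0" --pt "90 0 0 -130 0 0 0" --pt "90 0 0 -160 0 0 0" --pt "90 0 0 -180 0 0 0" --pt "90 0 0 -180 0 0 0" --pt "90 0 0 -180 0 0 0"

```text
time: 13.6
ee_pos: [0.4714, -0.2896, 0.1908]
ee_rot: [2.54, 1.845, -0.0]
ft_force: [0.1, -0.1, -0.3]
opening: 0.0768
```

```bash
python3 - <<'E'
from h import *
s=manip.state();print(s['ee_pos'],s['ft_force'],s['time'])
a=cam('wrist');np.save('w60.npy',a,allow_pickle=True);save(a,'w6.png',(180,0,480,480),1.25)
E
```

```text
[ 0.47136432 -0.28955898  0.19084294] [ 0.13349546 -0.12571914 -0.26425824] 13.6
```

View pics/w6.png

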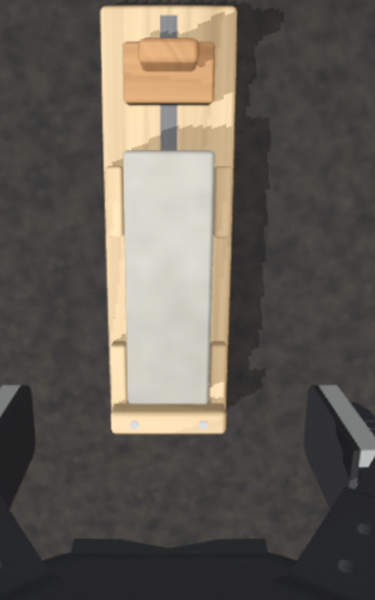

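The stone lies square between the walls, with small gaps to the stop and about 30 mm to the jaw. Next is the grip block position relative to the TCP.

```bash
python3 - <<'E'
from h import *
c=load('w6'); s=manip.state(); A=lambda x,y:(180+x/1.25-.1,y/1.25-.1)
th=np.radians(72.05); y=np.array([np.cos(th),np.sin(th),0]); x=np.array([y[1],-y[0],0]); p=np.array(s['ee_pos'])
def f(n,z,*l):
    q=onz(c,[A(*k) for k in l],z)-p; print(n,'x',(q@x*1000).round(1),'y',(q@y*1000).round(1))
f('stone',.042,(123.5,151.5),(214.5,151.5),(209.5,404.5),(127,404.5))
f('jaw foot front',.031,(124,103),(213,103)); f('grip top',.059,(139,38),(201,38),(200,54),(139,54)); f('stop top face',.033,(113,412),(224,411))
f('walls inner',.022,(122,200),(215,200),(126,380),(211,380)); f('slot',.012,(161,120),(176.5,120))
E
```

```text
stone x [-22.6  26.6  26.8 -23.9] y [ 74.1  74.1 -75.4 -75.3]
jaw foot front x [-22.7  26.2] y [100.4 100.3]
grip top x [-12.7  17.6  17.2 -12.7] y [128.1 128.1 120.6 120.7]
stop top face x [-33.8  36.9] y [-85.1 -84.5]
walls inner x [-25.7  29.1 -25.9  29.1] y [ 46.7  46.7 -67.7 -67.8]
slot x [-2.6  6.5] y [92.6 92.6]
```

send_rows --pt "70 15 0 0 0 0 0" --pt "70 45 0.5 0 0 0 0" --pt "70 80 0.5 0 0 0 0" --pt "70 110 0.5 10 0 0 0" --pt "70 123 0.5 40 0 0 0" --pt "70 123 0.5 75 0 0 0" --pt "70 123 0.5 105 0 0 0" --pt "70 123 0.5 125 0 0 0" --pt "70 123 0.5 140 0 0 0" --pt "70 123 0.5 148 0 0 0" --pt "70 123 0.5 150 0 0 0" --pt "70 123 0.5 150 0 0 0"

```text
time: 14.65
ee_pos: [0.5092, -0.1725, 0.0386]
ee_rot: [-2.541, -1.846, 0.002]
ft_force: [0.6, 0.8, 0.4]
opening: 0.0599
```

send_rows --pt "25 0 0 0 0 0 0" --pt "25 0 0 0 0 0 0" --pt "25 0 0 0 0 0 0" --pt "25 0 0 0 0 0 0" --pt "25 0 0 0 0 0 0" --pt "25 0 0 0 0 0 0" --pt "25 0 0 0 0 0 0" --pt "25 0 0 0 0 0 0" --pt "25 0 0 0 0 0 0" --grip_force 40

```text
time: 15.4
ee_pos: [0.5095, -0.1727, 0.0401]
ee_rot: [2.541, 1.846, -0.001]
ft_force: [-6.5, 1.9, 9.0]
opening: 0.0293
```

send_rows --pt "25 -2 0 -0.5 0 0 0" --pt "25 -4 0 -0.5 0 0 0" --pt "25 -6 0 -0.5 0 0 0" --pt "25 -8 0 -0.5 0 0 0" --pt "25 -10 0 -0.5 0 0 0" --pt "25 -12 0 -0.5 0 0 0" --pt "25 -14 0 -0.5 0 0 0" --pt "25 -16 0 -0.5 0 0 0" --pt "25 -18 0 -0.5 0 0 0" --pt "25 -20 0 -0.5 0 0 0" --pt "25 -22 0 -0.5 0 0 0" --pt "25 -24 0 -0.5 0 0 0" --pt "25 -26 0 -0.5 0 0 0" --pt "25 -28 0 -0.5 0 0 0" --pt "25 -29 0 -0.5 0 0 0" --pt "25 -29 0 -0.5 0 0 0"

```text
time: 16.73
ee_pos: [0.5005, -0.2002, 0.0401]
ee_rot: [-2.542, -1.846, 0.001]
ft_force: [-4.5, 4.8, 7.4]
opening: 0.0287
```

send_rows --pt "25 -1 0 0 0 0 0" --pt "25 -2 0 0 0 0 0" --pt "25 -3 0 0 0 0 0" --pt "25 -3 0 0 0 0 0"

```text
time: 17.07
ee_pos: [0.4996, -0.2029, 0.0401]
ee_rot: [-2.542, -1.846, 0.001]
ft_force: [-4.3, 4.9, 6.8]
opening: 0.0292
```

send_rows --pt "25 -0.5 0 0 0 0 0" --pt "25 -1 0 0 0 0 0" --pt "25 -1.5 0 0 0 0 0" --pt "25 -1.5 0 0 0 0 0"

```text
time: 17.4
ee_pos: [0.4992, -0.2042, 0.0401]
ee_rot: [-2.542, -1.846, 0.001]
ft_force: [-3.9, 6.9, 7.5]
opening: 0.0289
```

send_rows --pt "25 -0.5 0 0 0 0 0" --pt "25 -1 0 0 0 0 0" --pt "25 -1 0 0 0 0 0"

```text
time: 17.65
ee_pos: [0.4989, -0.2052, 0.0402]
ee_rot: [-2.542, -1.846, 0.0]
ft_force: [-3.6, 6.2, 6.3]
opening: 0.0292
```

send_rows --pt "25 -0.5 0 0 0 0 0" --pt "25 -1 0 0 0 0 0" --pt "25 -1 0 0 0 0 0"

```text
time: 17.9
ee_pos: [0.4986, -0.2062, 0.0402]
ee_rot: [-2.542, -1.846, 0.0]
ft_force: [-2.8, 6.7, 7.0]
opening: 0.0289
```

send_rows --pt "25 -0.3 0 0 0 0 0" --pt "25 -0.6 0 0 0 0 0" --pt "25 -0.6 0 0 0 0 0"

```text
time: 18.15
ee_pos: [0.4985, -0.2062, 0.0402]
ee_rot: [-2.541, -1.846, -0.001]
ft_force: [-2.2, 10.7, 7.8]
opening: 0.0288
```

send_rows --pt "25 -0.3 0 0 0 0 0" --pt "25 -0.6 0 0 0 0 0" --pt "25 -0.6 0 0 0 0 0"

```text
time: 18.4
ee_pos: [0.4985, -0.2063, 0.0402]
ee_rot: [-2.541, -1.846, -0.002]
ft_force: [-0.5, 15.1, 10.1]
opening: 0.0289
```

send_rows --pt "25 -0.5 0 0 0 0 0" --pt "25 -0.5 0 0 0 0 0" --pt "25 -0.5 0 0 0 0 0" --pt "45 0.5 0 0 0 0 0" --pt "55 0.5 0 0 0 0 0" --pt "65 0.5 0 0 0 0 0" --pt "65 0.5 0 0 0 0 0" --pt "65 0.5 0 0 0 0 0" --pt "65 0.5 0 0 0 0 0"

```text
time: 19.15
ee_pos: [0.4983, -0.2072, 0.0395]
ee_rot: [2.542, 1.846, -0.001]
ft_force: [-0.1, 0.7, -0.0]
opening: 0.055
```

send_rows --pt "65 0 0 -5 0 0 0" --pt "65 0 0 -15 0 0 0" --pt "65 0 0 -35 0 0 0" --pt "65 0 0 -65 0 0 0" --pt "65 -25 0 -100 0 0 0" --pt "65 -55 0 -135 0 0 0" --pt "65 -90 0 -160 0 0 0" --pt "65 -117 0 -175 0 0 0" --pt "65 -117 0 -175 0 0 0" --pt "65 -117 0 -175 0 0 0"

```text
time: 19.98
ee_pos: [0.4619, -0.3197, 0.2163]
ee_rot: [2.542, 1.842, -0.001]
ft_force: [0.4, 0.0, -0.1]
opening: 0.0556
```

```bash
python3 - <<'E'
from h import *
s=manip.state();print(s['ee_pos'],s['ft_force'],s['time'])
a=cam('wrist');np.save('w70.npy',a,allow_pickle=True)
t=cam('top');np.save('top70.npy',t,allow_pickle=True)
d=cv2.absdiff(t['color'],load('top')['color']).max(2)
for n,(x,y,w,h) in dict(short=(214,245,40,45),mill=(340,175,30,30),jar=(290,180,25,35),garlic=(293,280,30,28)).items(): print(n,d[y:y+h,x:x+w].mean().round(1),(d[y:y+h,x:x+w]>60).mean().round(3))
cv2.imwrite('pics/end.png',np.hstack([cv2.resize(a['color'][:,180:480],(375,600)),cv2.resize(t['color'][150:330,150:277],(425,600))])[:,:,::-1])
E
```

```text
[ 0.46188822 -0.31965351  0.21630954] [ 0.43683601  0.00795954 -0.11750577] 19.9833
short 61.6 0.373
mill 32.0 0.068
jar 55.5 0.407
garlic 38.2 0.182
```

View pics/end.png

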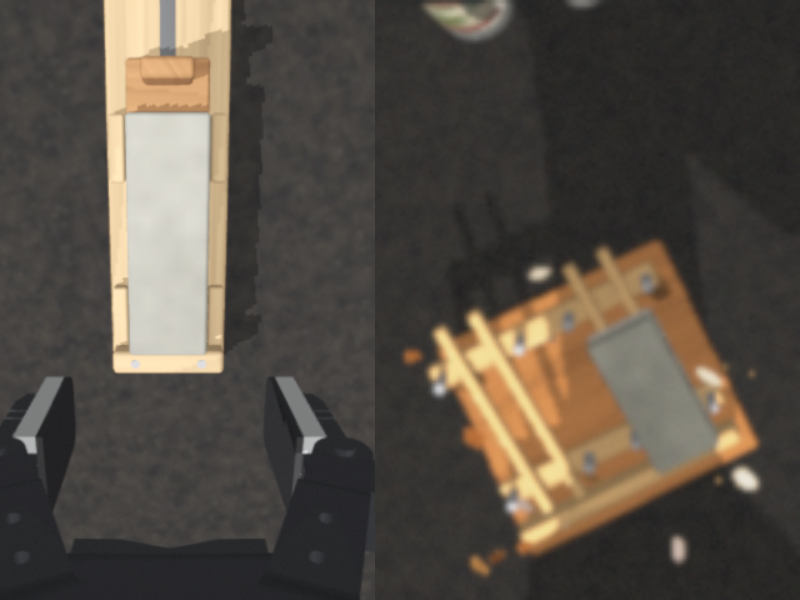

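The stone is clamped between stop and jaw with no visible gap and sits square. The short stone is still in its slot, and the arm is clear. I'll hand it in.

```bash
python3 - <<'E'
from h import *
c=load('w7');p=np.array(manip.state()['ee_pos']);A=lambda x,y:(180+x/1.25-.1,y/1.25-.1)
th=np.radians(72.05); y=np.array([np.cos(th),np.sin(th),0]); x=np.array([y[1],-y[0],0])
for z,l in((.042,[(125,112.5),(210,112.5),(208,354.5),(129,354.5)]),(.033,[(114,353),(223,353)]),(.022,[(124,170),(210,170)])):
    q=onz(c,[A(*k) for k in l],z)-p; print((q@x*1000).round(1),(q@y*1000).round(1))
g=load('top');e=load('top7')
for n,(u,v,w,h) in dict(mill=(340,172,32,34),jar=(288,180,30,36),garlic=(290,278,34,34)).items():
    gr=[cv2.cvtColor(k['color'],cv2.COLOR_RGB2GRAY) for k in(g,e)]
    r=cv2.matchTemplate(gr[1][v-12:v+h+12,u-12:u+w+12],gr[0][v:v+h,u:u+w],cv2.TM_CCOEFF_NORMED); _,m,_,l=cv2.minMaxLoc(r); print(n,'shift px',l[0]-12,l[1]-12,round(m,2))
print(manip.finish_job())
E
```

```text
[-23.3  25.9  26.9 -24.3] [ 94.8  94.7 -54.1 -53.9]
[-35.   37.7] [-56.3 -56.5]
[-26.2  27.8] [61.9 61.7]
mill shift px 0 0 0.99
jar shift px 0 0 0.98
garlic shift px 0 0 0.98
the job is handed in; nothing more can be done
None
```

I lifted the long stone out of the rack, lowered it into the holder's pocket, and slid the jaw until the stone was clamped. Then I let go, backed the arm clear and handed the job in at about 20 s; the hand-in gave no verdict.

**Lowering:** the stone went down in small steps until I felt the floor, then I released it.

**Clamping:** the jaw stopped moving after about 35 mm, when the force rose to about 15 N.

**Last checks:**
- **Stone:** the wrist picture shows it flat and square between the side walls, with no visible gap at the jaw or the stop. My pixel measurement put the stop about 2 mm from the stone's end, which is within the camera calibration error. The force at the end of the push suggests they are touching.
- **Jaw:** I could not read the joint directly. It started near 15 mm, so after that travel it should be at about 50 mm.
- **Short stone:** the top view shows it still in its slot. I judged that by eye only.
- **Other things on the worktop:** the mill, jar and garlic show no shift in the top view. A first brightness comparison did flag changes around them and the short stone, which I put down to moving shadows.

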